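# Sweep the loose vacuum fittings into the parts fence

## Robot

A 7-joint arm with a two-finger parallel gripper is mounted at the origin on a cart in front of the work surface, level with it; the furniture and walls round the work are solid. World frame = base frame: x ahead of the robot, y to its left, z up, the work surface at z = 0. Lengths are in m, angles in rad, forces in N, time in s.
With the tool pointing down it reaches from about 0.4 to 0.875 m from the base axis. Payload 6.5 kg.
Tool frame: the origin (TCP) lies on the centre line of the jaws, within the pads' length; the fingertips stand 19 mm ahead of it and the grasp point (between the pads) is the TCP; y points along the fingers, z is the direction in which the jaws open and shut, and the axes are right-handed (so a half turn about y gives the same grasp; the last joint's range is limited). The gripper opens to 85 mm and grips with 20 to 120 N. Pads are 22 mm wide; open, the fingers measure 114 mm over their backs; the gripper's body (76 mm by 85 mm) begins 54 mm behind the grasp point. The pads swing forward as they close: fully open they stand 13 mm farther back than shut.
Start: joints at [-1.352, 0.536, -0.004, 1.538, 0.003, 1.067, -0.071], TCP at [0.183, 0.624, 0.25] pointing down, gripper open.
Joint ranges: [-2.7, 2.7], [-0.37, 2.16], [-1.27, 1.26], [0.24, 2.4], [-1.31, 4.45], [0.19, 1.91], [-2.76, 2.76]. Speed limits (rad/s): [2.39, 2.39, 3.14, 3.14, 3.14, 3.14, 3.14].

## Interface

Orientations are given as a unit quaternion [w, x, y, z].
In Python, from plant import ctrl, optics, order, boxes_of, regions_of, mark_of gives the robot as it stands.
- The arm moves only by the shell command python3 -m creep 'ROWS' [OPENING]. ROWS is JSON, a list of rows, each a list of 4 numbers: the shift along the tool's x, y, z in cm, then the turn about the tool's y in degrees. In form: [[dx, dy, dz, twist], ...]. A call has 1 to 8 rows; each row shifts and turns the commanded pose from where the row before left it, along the tool's axes as they then stand; what a row does not reach is not made up. A row lasts 1/8 s, in which the tool goes at most 62.5 mm and 10.7 degrees, less where a joint would pass 70% of its speed; a pose out of reach is approached as far as the arm can. A call is refused whole if a number of a shift passes 6.25 or a number of a turn 10.7, either way. A call with a gripper value outside its range is refused whole. OPENING is the closure, from 0 (fully open) to 1 (shut), set as the call begins (- or left out, the last holds). The fingers move at their own pace and stop on an object; the grip force is fixed at half the most. Time passes only in rows, so rows that do not move let the fingers close. It gives the time, the measured TCP pose, the force and the opening at its end, in the units of the state.
- ctrl.get_obs(): the state, without advancing time (a new reading comes with each control period).
- optics.camera(name): name is "scene" or "top" or "wrist"; returns the picture (384x512x3 uint8, red, green, blue); there is no depth.
- optics.get_calibration(name): a dict with "mtx" (3x3 intrinsics, pixels), "dist_coeffs" ([k1, k2, p1, p2, k3] as OpenCV has them; the pictures are not rectified), "rvec" (rotation vector, rad) and "tvec" (3), from world to camera coordinates, as OpenCV has them. Camera axes: x right, y down, z forward; pixel columns grow to the right and rows downward; lengths in m; the calibration is good to about 2 mm. A picture is of the moment at which its call begins: read the wrist's pose just before it. get_calibration takes no time and is no camera call; for the wrist camera it gives the pose at the moment of the call.
- order.sign_off(): hands the job in, once; it reports no verdict.
Trained networks look in the newest picture that a camera, given by its name, has taken for a name from the list of things; names that differ only in an ending like _2 or _b are one class to them, and where a whole thing is asked for, a point or a joint stands for the part that bears it (a point fixed in the world has none). Each returns a list of dicts, best first, with "p" (0 to 1); they miss things now and then, are a little off and sometimes report something else, mostly with a low value. They report only what shows in the picture. A call takes as long as a camera call.
- boxes_of(camera, target): "position" ([column, row] in pixels, amid what is visible of it).
- regions_of(camera, target): "region" (384x512 bool, what is visible of it) and "position" ([column, row] in pixels, amid what is visible of it).
- mark_of(camera, target): "position" ([column, row] in pixels: a listed point, or the origin of a listed thing).
The state is a dict: "t": time; "joint_positions": joint angles; "qd": joint speeds; "tau": joint torques, N m; "tcp_pos": TCP position; "ee_rot": TCP orientation; "wrist_force": force on the tool from outside, world axes, zero at the start; "ft_torque": the same for the moment, N m; "gripper_width": finger opening in m.
Only numpy, scipy, OpenCV 4.12 (cv2) and the standard library are available. Lean on these libraries where they do the work, as an engineer would, in place of code of your own. Each camera call takes 0.05 s, during which the arm holds its last target.

## Task

Tidy the two vacuum fittings that lie loose on the table: using the closed fingers as a broom, sweep the metal flange clamp and the centring ring across the table and all the way into the low three-sided aluminium fence, so that both lie flat on the table inside it with nothing sticking out of its open side. Slide them only, never pick either of them up, and leave the vials, stopper, jar, bottle and flask standing where they are.

Things in the scene. Friction and masses are not known exactly. Their poses are not given: they have to be found in the camera images.
- fence: low three-sided fence of aluminium angle, fixed, with no floor: parts slide on the bare table into it. Bay 180 mm wide, 130 mm deep; walls 22 mm high, 4 mm thick, with a 3 mm high, 16 mm wide foot round the outside. Origin on the table at the middle of the bay; +x points from the open side to the back wall. Open side at x = -65 mm, back wall at x = +65 mm, side walls at y = +-90 mm (inner faces)
- flange_clamp: metal flange clamp lying flat: a ring 51 mm across, 13 mm high, 38 mm hole, with a small square lug on one side (+y) and, opposite (-y), a lug with a bolt and wing nut beside the ring; 54 x 74 mm over all, about 85 g. Origin on the table at the middle of that outline, 2 mm from the ring's centre; no point lies more than 45 mm from it. It slides and turns when pushed at its edge
- centring_ring: centring ring with a black seal, lying flat, a flat ring 41 mm across with a hole of about 27 mm, 8 mm high, about 20 g; origin on the table at the centre of the ring. It slides when pushed at its edge
- clamp_lug (a point): outer end of the clamp's plain lug, 37 mm from the clamp's origin along its +y
- clamp_nut (a point): outer corner of the clamp's wing nut, at x = -25 mm, y = -36 mm in the clamp's frame
- vial_mid: bystander, loose: sample vial with a ribbed white cap, 28 mm across, 57 mm tall, standing about half-way between the two fittings, nearer the robot; origin at the centre of its foot, z up
- vial_right: bystander, loose: sample vial with a ribbed white cap, 28 mm across, 57 mm tall, standing at the near edge to the right of the first vial; origin at the centre of its foot, z up
- stopper: bystander, loose: clear glass stopper, 35 mm across, 42 mm tall, standing at the near edge to the left of the first vial; origin at the centre of its foot, z up
- grease_jar: bystander, loose: white screw-cap jar, 49 mm across, 51 mm tall, in front of the black temperature controller; origin at the centre of its foot, z up
- amber_bottle: bystander, loose: amber bottle with a black cap, 47 mm across, 93 mm tall, at the right of the table; origin at the centre of its foot, z up
- conical_flask: bystander, loose: clear conical flask, 64 mm across its foot, 105 mm tall, at the left of the table; origin at the centre of its foot, z up

How it is judged:
By the outcome, as a careful person would: the job done as asked, in the order asked, and still so for the second after the job is handed in, with the robot touching nothing.
It also fails if it takes over 72 s, if anything falls off the work surface, if the arm or the gripper's body presses on something with over 40 N, if the wrist force passes 120 N, or if a joint passes its speed limit or range.

## Working session

There is one attempt and no reset: what is moved stays moved. The work goes in short steps, Python scripts to look and compute and a shell command to move; the robot and the scene stay as the last step left them, time stands still between calls to the robot, and variables do not carry over. Pictures are saved under pics/ and viewed, and the job is handed in when it is done.

```bash
ls; mkdir -p pics; python3 - <<'E'
from plant import ctrl, optics
import cv2
o=ctrl.get_obs(); print({k:(v if not hasattr(v,'tolist') else v.round(3).tolist()) for k,v in o.items()})
for n in ['scene','top']:
    im=optics.camera(n); cv2.imwrite(f'pics/{n}0.png',im[:,:,::-1])
E
```

```text
pics
{'t': 0.0, 'joint_positions': [-1.352, 0.537, -0.004, 1.539, 0.003, 1.067, -0.071], 'qd': [-0.0, 0.001, -0.001, -0.001, -0.0, 0.0, -0.001], 'tau': [0.0, -58.342, 1.049, -25.909, 0.012, 0.01, -0.0], 'tcp_pos': [0.182, 0.623, 0.249], 'ee_rot': [-0.699, 0.701, -0.1, 0.1], 'wrist_force': [-1.49, -0.225, 1.326], 'ft_torque': [0.028, -0.07, 0.017], 'gripper_width': 0.08527085227434252}
```

View pics/top0.png

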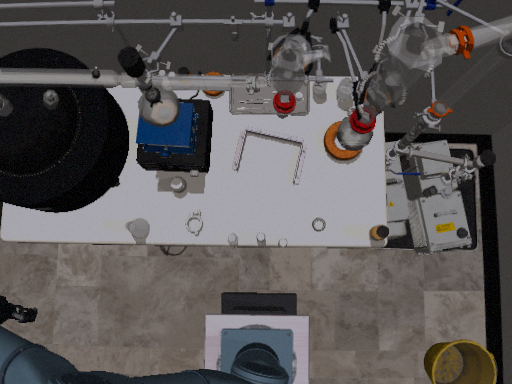

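View pics/scene0.png

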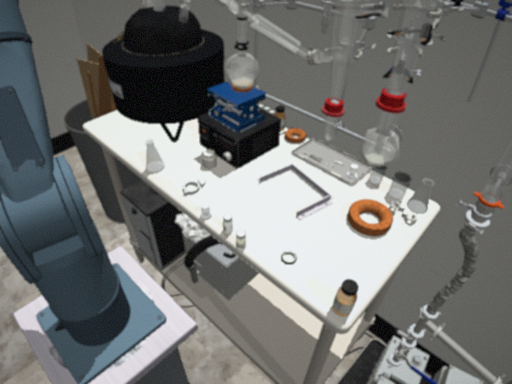

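The top view shows the clamp at (195,225), the centring ring at (319,224), and the fence at about (270,155) with its open side toward the robot. The vials and stopper stand along the near edge at (233,239), (261,237) and (283,242). Next I'll turn these into positions.

```bash
cat > h.py <<'E'
import numpy as np, cv2
from plant import ctrl, optics, boxes_of, regions_of, mark_of
def ray(cam,px,z=0.0,cal=None):
    c=cal or optics.get_calibration(cam)
    K=np.array(c['mtx']);D=np.array(c['dist_coeffs']);R,_=cv2.Rodrigues(np.array(c['rvec'],float));t=np.array(c['tvec'],float).ravel()
    u=cv2.undistortPoints(np.array([[px]],float),K,D)[0,0]
    d=R.T@np.array([u[0],u[1],1]);o=-R.T@t
    return o+d*(z-o[2])/d[2]
def proj(cam,P):
    c=optics.get_calibration(cam)
    return cv2.projectPoints(np.array(P,float).reshape(-1,3),np.array(c['rvec'],float),np.array(c['tvec'],float),np.array(c['mtx']),np.array(c['dist_coeffs']))[0][:,0]
E
python3 - <<'E'
from h import *
for cam in ['top','scene']:
    optics.camera(cam)
    for n in ['flange_clamp','clamp_lug','clamp_nut','centring_ring','fence','vial_mid','vial_right','stopper','grease_jar','amber_bottle','conical_flask']:
        r=mark_of(cam,n)[:3]
        print(cam,n,[(round(float(a['p']),2),np.round(a['position'],1).tolist(),ray(cam,a['position'],0.006 if n.startswith('cl') else 0)[:2].round(3).tolist()) for a in r])
    c=optics.get_calibration(cam);R,_=cv2.Rodrigues(np.array(c['rvec'],float));print('campos',-R.T@np.array(c['tvec']).ravel())
im=optics.camera('top')[100:260,120:400]
cv2.imwrite('pics/topz.png',cv2.resize(im[:,:,::-1],None,fx=2.8,fy=2.8,interpolation=cv2.INTER_CUBIC))
E
```

```text
top flange_clamp [(0.61, [230.5, 236.8], [0.388, 0.086]), (0.53, [196.4, 222.9], [0.43, 0.194])]
top clamp_lug [(0.72, [197.1, 233.7], [0.396, 0.19])]
top clamp_nut [(0.56, [198.9, 208.9], [0.474, 0.187])]
top centring_ring [(0.52, [320.4, 225.2], [0.428, -0.196])]
top fence []
top vial_mid [(0.63, [257.7, 237.5], [0.387, 0.001]), (0.36, [196.4, 231.8], [0.402, 0.193])]
top vial_right [(0.53, [283.9, 246.2], [0.361, -0.081])]
top stopper [(0.57, [230.6, 237.3], [0.386, 0.085])]
top grease_jar [(0.69, [182.6, 181.5], [0.562, 0.243])]
top amber_bottle [(0.52, [375.1, 232.0], [0.408, -0.368])]
top conical_flask [(0.88, [139.4, 227.2], [0.414, 0.375])]
campos [ 0.30312558 -0.01341111  1.46848664]
scene flange_clamp [(0.7, [190.6, 188.7], [0.424, 0.199])]
scene clamp_lug []
scene clamp_nut [(0.67, [203.1, 184.2], [0.462, 0.182])]
scene centring_ring [(0.65, [289.0, 257.7], [0.431, -0.191])]
scene fence []
scene vial_mid [(0.66, [228.4, 228.4], [0.392, -0.006])]
scene vial_right [(0.69, [286.9, 256.9], [0.43, -0.186]), (0.68, [241.5, 246.4], [0.372, -0.077])]
scene stopper [(0.65, [204.3, 210.7], [0.391, 0.094])]
scene grease_jar [(0.79, [208.8, 166.1], [0.541, 0.246])]
scene amber_bottle [(0.7, [340.3, 306.4], [0.404, -0.367]), (0.55, [208.8, 165.5], [0.543, 0.249])]
scene conical_flask [(0.87, [152.9, 166.6], [0.406, 0.379]), (0.58, [226.2, 230.6], [0.382, -0.008])]
campos [-0.05021019 -0.50301975  0.7266921 ]
```

View pics/topz.png

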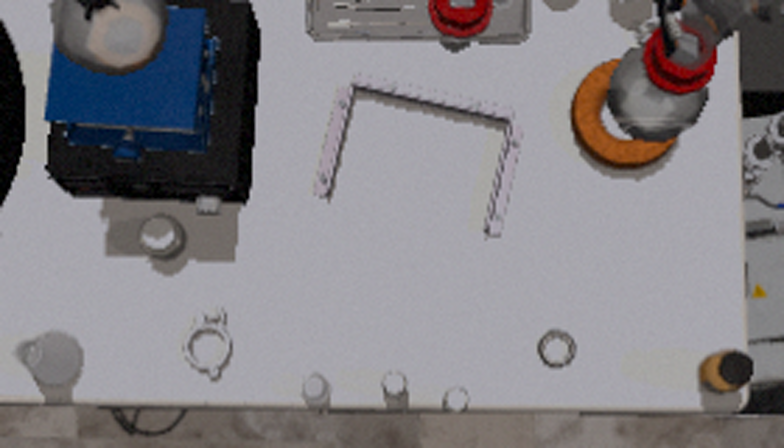

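```bash
python3 - <<'E'
from h import *
for u,v in [(323,196),(352,86),(513,120),(493,236)]:
    print(ray('top',(120+u/2.8,100+v/2.8),0.02)[:2].round(3))
# fit with wall centres
W=np.array([[-65,92],[67,92],[67,-92],[-65,-92]])/1000.
P=np.array([ray('top',(120+u/2.8,100+v/2.8),0.02)[:2] for u,v in [(323,196),(352,86),(513,120),(493,236)]])
a=W-W.mean(0);b=P-P.mean(0)
th=np.arctan2((a[:,0]*b[:,1]-a[:,1]*b[:,0]).sum(),(a*b).sum())
R=np.array([[np.cos(th),-np.sin(th)],[np.sin(th),np.cos(th)]])
o=P.mean(0)-R@W.mean(0);print(np.degrees(th),o,((W@R.T+o)-P).round(4).tolist())
for cam,(x0,y0,x1,y1,s) in {'top':(210,110,330,210,6),'scene':(240,150,350,230,7)}.items():
    im=optics.camera(cam)[y0:y1,x0:x1,::-1].copy();im=cv2.resize(im,None,fx=s,fy=s,interpolation=cv2.INTER_CUBIC)
    for z,col in((0.0,(0,0,255)),(0.022,(0,200,0))):
        m=np.array([[-65,90],[65,90],[65,-90],[-65,-90]])/1000.@R.T+o
        q=(proj(cam,np.c_[m,np.full(4,z)])-[x0,y0]+.5)*s
        cv2.polylines(im,[q.astype(int)],False,col,1)
    cv2.imwrite(f'pics/f_{cam}.png',im)
E
```

```text
[0.597 0.074]
[0.725 0.044]
[ 0.688 -0.14 ]
[ 0.554 -0.118]
-11.921087980074125 [ 0.63983795 -0.03486599] [[-0.0016, -0.0053], [-0.0009, -0.0023], [-0.0013, 0.0015], [0.0037, 0.0061]]
```

View pics/f_top.png

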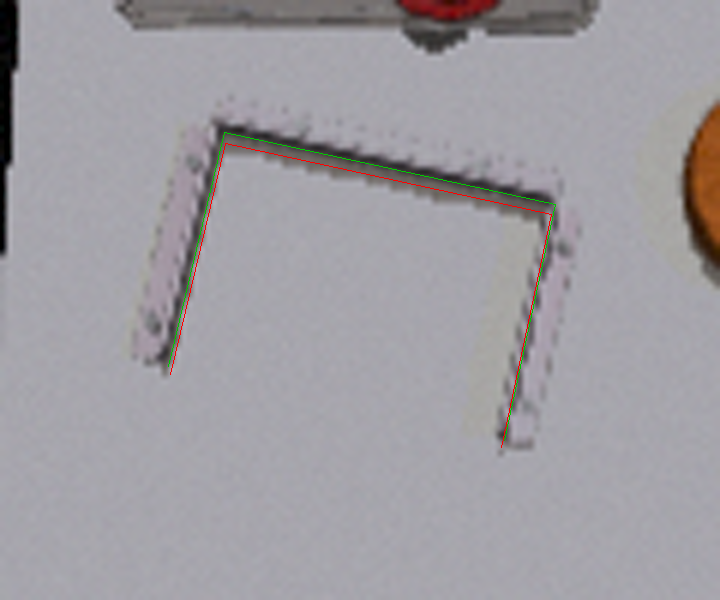

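View pics/f_scene.png

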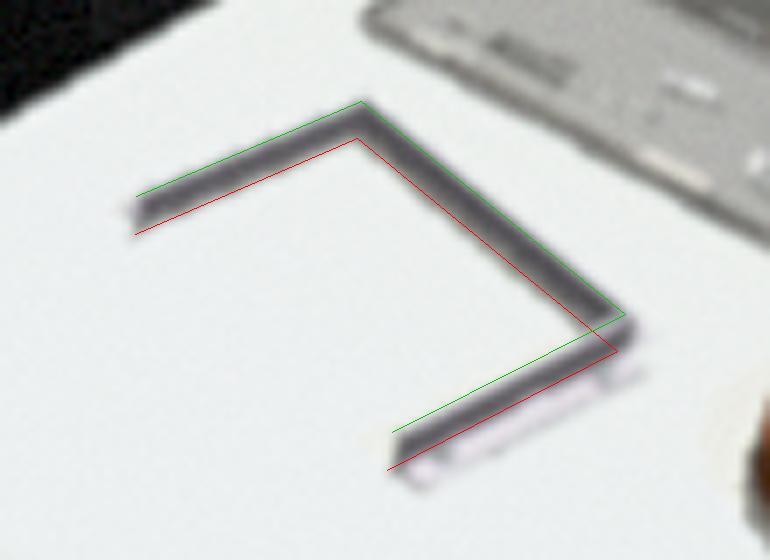

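The fence overlay fits in both views to within about 2 mm: centre about (0.641,-0.036), yaw about -12.5°. Next I'll get the tool axes and set up a helper.

```bash
cat >> h.py <<'E'
from scipy.spatial.transform import Rotation as Rn
def tool():
    o=ctrl.get_obs();q=np.array(o['ee_rot']);R=Rn.from_quat([q[1],q[2],q[3],q[0]]).as_matrix()
    return o,np.array(o['tcp_pos']),R
def go(x,y,z=None):
    "print tool-frame shift (cm) to world point"
    o,p,R=tool();t=np.array([x,y,p[2] if z is None else z])
    print('t',round(o['t'],2),'tcp',p.round(4),'need tool cm',(R.T@(t-p)*100).round(2),'tool x yaw',np.degrees(np.arctan2(R[1,0],R[0,0])).round(1),'F',np.round(o['wrist_force'],1))
E
python3 - <<'E'
from h import *
o,p,R=tool();print(R.round(3));go(0.405,0.24,0.15)
E
```

```text
[[ 0.96   0.     0.281]
 [-0.281 -0.     0.96 ]
 [ 0.    -1.    -0.   ]]
t 1.45 tcp [0.1826 0.6238 0.2503] need tool cm [ 32.12  10.03 -30.59] tool x yaw -16.3 F [ 0.5  0.6 -0.1]
```

```bash
python3 -m creep '[[4,0,-3.8,0],[4,0,-3.8,0],[4,0,-3.8,0],[4,0,-3.8,0],[4,0,-3.8,0],[4,0,-3.8,0],[4,0,-3.8,0],[4,0,-3.8,0]]' 1; python3 -m creep '[[0,0,0,8.8],[0,0,0,8.8],[0,0,0,8.8],[0,0,0,8.8],[0,0,0,8.8],[0,0,0,0]]'
python3 - <<'E'
from h import *
go(0.405,0.24,0.15)
for cam in ['top','wrist']:
    im=optics.camera(cam); cv2.imwrite(f'pics/{cam}1.png',im[:,:,::-1])
    for n in ['flange_clamp','clamp_lug','clamp_nut']:
        print(cam,n,[(round(float(a['p']),2),ray(cam,a['position'],0.006)[:2].round(3).tolist()) for a in mark_of(cam,n)[:2]])
E
```

```text
t: 2.45
tcp_pos: [0.4052, 0.2406, 0.2507]
ee_rot: [0.7, -0.7, 0.1, -0.101]
wrist_force: [0.1, 0.8, 0.2]
gripper_width: 0.0001
t: 3.2
tcp_pos: [0.4043, 0.2423, 0.2504]
ee_rot: [0.612, -0.612, 0.355, -0.355]
wrist_force: [-0.6, 0.0, 0.2]
gripper_width: -0.0001
t 3.2 tcp [0.4043 0.2423 0.2504] need tool cm [ 0.23 10.04 -0.06] tool x yaw -60.2 F [-0.6  0.   0.2]
top flange_clamp [(0.69, [0.436, 0.204]), (0.27, [0.562, 0.249])]
top clamp_lug [(0.63, [0.396, 0.194])]
top clamp_nut [(0.44, [0.471, 0.18])]
wrist flange_clamp [(0.92, [0.428, 0.2])]
wrist clamp_lug [(0.85, [0.395, 0.189])]
wrist clamp_nut [(0.88, [0.475, 0.189])]
```

View pics/wrist1.png

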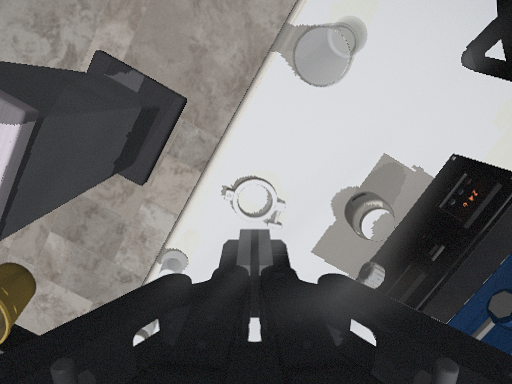

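The clamp is at about (0.430,0.200) and the fingers are lined up behind it. I'll descend and sweep.

```bash
python3 -m creep '[[-0.4,5,0,0],[0,5,0,0],[0,5,0,0],[0,4.5,0,0],[0,2.3,0,0],[0,0.9,0,0],[0,0,0,0]]' 
python3 - <<'E'
from h import *
go(0.50,0.06)
for cam in ['scene','wrist']:
    im=optics.camera(cam); cv2.imwrite(f'pics/{cam}2.png',im[:,:,::-1])
E
```

```text
t: 4.47
tcp_pos: [0.4025, 0.2457, 0.0234]
ee_rot: [-0.611, 0.611, -0.355, 0.355]
wrist_force: [-0.1, 0.5, -0.2]
gripper_width: -0.0002
t 4.47 tcp [0.4025 0.2457 0.0234] need tool cm [20.96  0.   -0.73] tool x yaw -60.3 F [-0.1  0.5 -0.2]
```

View pics/wrist2.png

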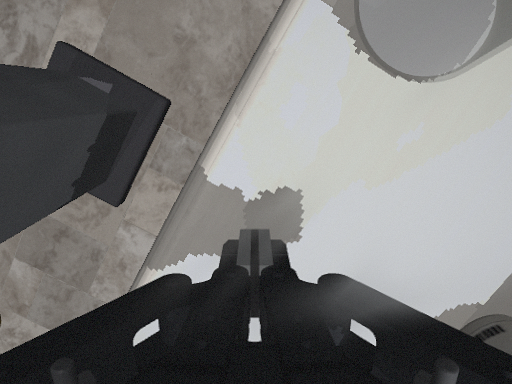

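View pics/scene2.png

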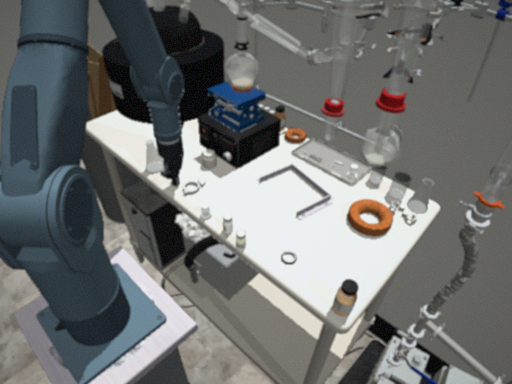

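```bash
cat > see.py <<'E'
from h import *
import sys
def see(names,tag,cams=('top','scene'),crop=True):
    for cam in cams:
        im=optics.camera(cam)
        for n in names:
            print(cam,n,[(round(float(a['p']),2),ray(cam,a['position'],0.006)[:2].round(3).tolist()) for a in mark_of(cam,n)[:2]])
        x0,y0,x1,y1=dict(top=(170,120,340,255),scene=(160,140,330,280),wrist=(0,0,512,384))[cam]
        s=4 if cam!='wrist' else 1
        cv2.imwrite(f'pics/{tag}_{cam}.png',cv2.resize(im[y0:y1,x0:x1,::-1],None,fx=s,fy=s,interpolation=cv2.INTER_CUBIC))
E
python3 -m creep '[[0.6,0,0,0],[0.8,0,0,0],[0.8,0,0,0],[0.8,0,0,0],[0.8,0,0,0],[0.8,0,0,0],[0.6,0,0,0],[0.3,0,0,0]]' 
python3 - <<'E'
from see import *
see(['flange_clamp','clamp_lug','clamp_nut'],'a')
go(0.5,0.06)
E
```

```text
t: 5.58
tcp_pos: [0.4298, 0.1974, 0.0233]
ee_rot: [-0.611, 0.611, -0.355, 0.355]
wrist_force: [0.1, 0.8, 0.2]
gripper_width: 0.0002
top flange_clamp [(0.57, [0.434, 0.16])]
top clamp_lug [(0.59, [0.41, 0.158])]
top clamp_nut [(0.52, [0.486, 0.137])]
scene flange_clamp [(0.67, [0.434, 0.152])]
scene clamp_lug [(0.44, [0.416, 0.175])]
scene clamp_nut [(0.55, [0.479, 0.141])]
t 5.97 tcp [0.4295 0.198  0.0233] need tool cm [15.48 -0.   -0.71] tool x yaw -60.3 F [-0.6  0.6  0.6]
```

View pics/a_scene.png

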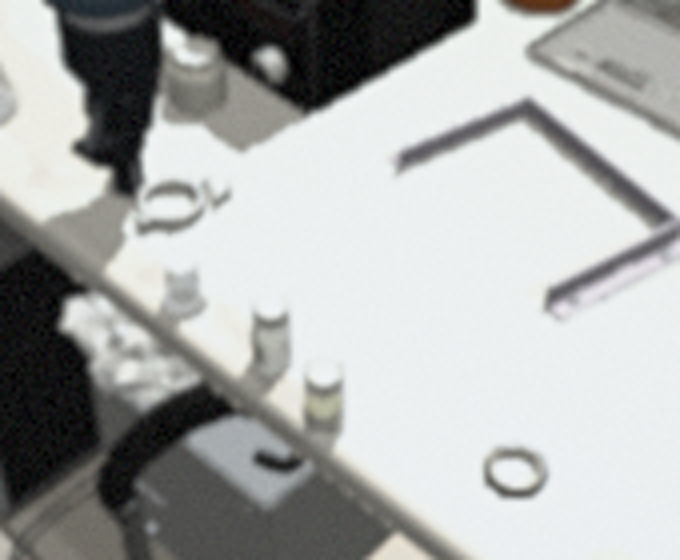

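View pics/a_top.png

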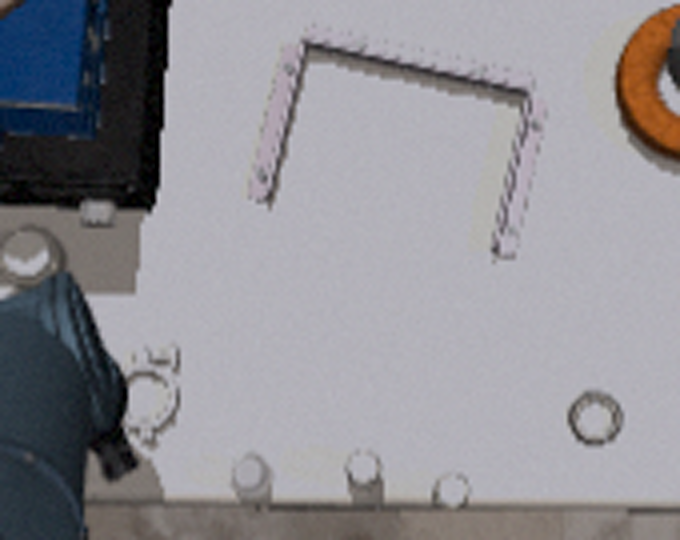

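The clamp slides well and is now at about (0.447,0.162), slightly turned. Continuing.

```bash
python3 -m creep '[[0.6,0,0,0],[0.9,0,0,0],[0.9,0,0,0],[0.9,0,0,0],[0.9,0,0,0],[0.9,0,0,0],[0.6,0,0,0],[0.3,0,0,0]]' 
python3 - <<'E'
from see import *
see(['flange_clamp','clamp_lug','clamp_nut'],'b')
go(0.5,0.06)
E
```

```text
t: 6.98
tcp_pos: [0.4595, 0.1453, 0.0233]
ee_rot: [-0.611, 0.611, -0.355, 0.355]
wrist_force: [-1.2, 0.5, -0.0]
gripper_width: -0.0005
top flange_clamp [(0.43, [0.465, 0.108])]
top clamp_lug [(0.48, [0.436, 0.12])]
top clamp_nut [(0.59, [0.501, 0.076])]
scene flange_clamp [(0.5, [0.468, 0.102]), (0.48, [0.379, -0.078])]
scene clamp_lug [(0.53, [0.428, 0.112])]
scene clamp_nut [(0.69, [0.377, 0.08]), (0.46, [0.494, 0.077])]
t 7.38 tcp [0.4592 0.146  0.0233] need tool cm [ 9.49 -0.   -0.72] tool x yaw -60.3 F [ 0.2 -0.5  0.2]
```

View pics/b_top.png

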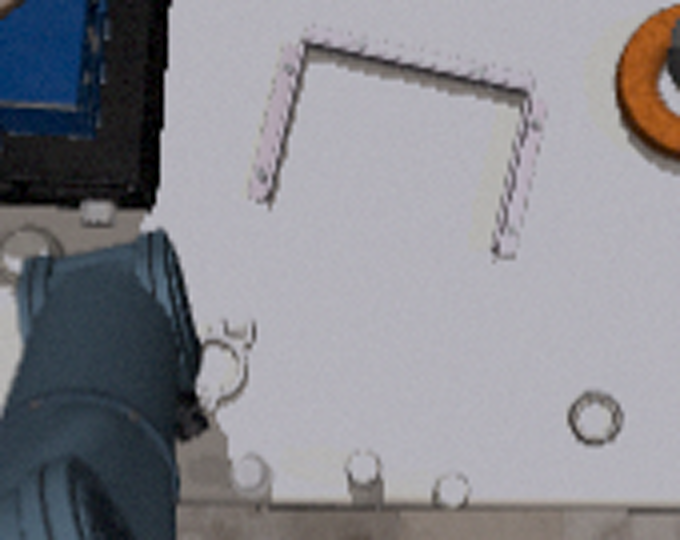

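The push line has drifted to the left of the clamp's centre, so the clamp is turning clockwise. I'll back off, shift right by about 1.2 cm and push again.

```bash
python3 -m creep '[[-0.8,0,0,0],[0,0,-0.6,-4],[0,0,-0.6,0],[0.8,0,0,0],[0.9,0,0,0],[0.9,0,0,0],[0.9,0,0,0],[0.6,0,0,0]]'; python3 -m creep '[[0.8,0,0,0],[0.9,0,0,0],[0.9,0,0,0],[0.6,0,0,0],[0.2,0,0,0]]' 
python3 - <<'E'
from see import *
see(['flange_clamp','clamp_lug','clamp_nut'],'c')
go(0.5,0.06)
E
```

```text
t: 8.38
tcp_pos: [0.4684, 0.1115, 0.0233]
ee_rot: [0.623, -0.623, 0.334, -0.334]
wrist_force: [-0.7, 0.6, 0.7]
gripper_width: -0.0003
t: 9.0
tcp_pos: [0.487, 0.0835, 0.0233]
ee_rot: [-0.623, 0.623, -0.334, 0.334]
wrist_force: [-0.8, -0.0, -0.0]
gripper_width: -0.0001
top flange_clamp [(0.55, [0.511, 0.044])]
top clamp_lug [(0.6, [0.476, 0.057])]
top clamp_nut [(0.4, [0.55, 0.025])]
scene flange_clamp [(0.61, [0.511, 0.058])]
scene clamp_lug [(0.6, [0.457, 0.047])]
scene clamp_nut [(0.54, [0.539, 0.031])]
t 9.4 tcp [0.4866 0.0842 0.0233] need tool cm [ 2.75 -0.   -0.23] tool x yaw -56.3 F [ 0.5 -0.1  1.4]
```

View pics/c_top.png

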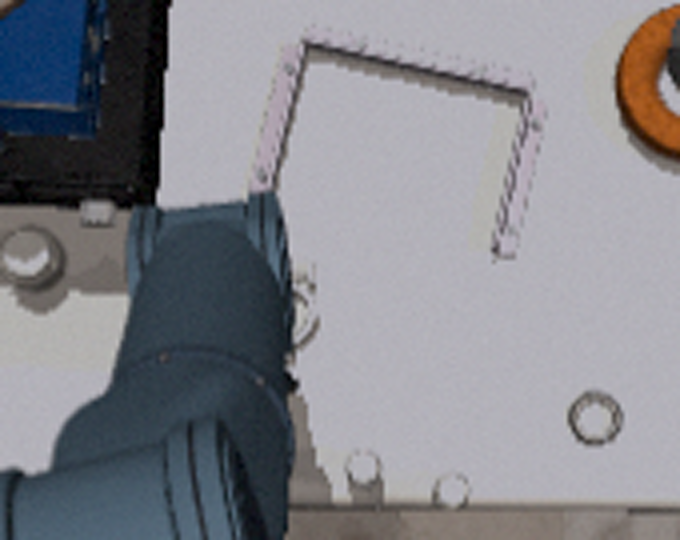

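View pics/c_scene.png

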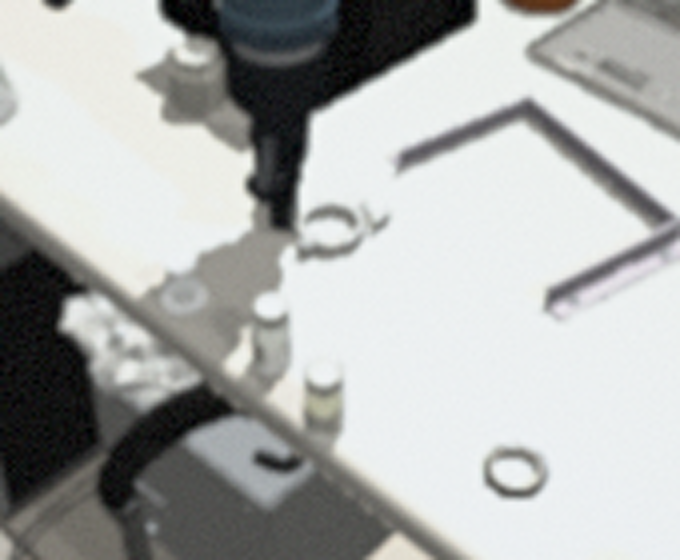

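In the scene picture the stopper looks different now that it lies in shadow. I'll check it before going on.

```bash
python3 - <<'E'
from h import *
im=optics.camera('scene')
print([(round(float(a['p']),2),a['position']) for a in boxes_of('scene','stopper')], proj('scene',[[0.389,0.09,0],[0.389,0.09,0.042]]))
c=im[185:245,180:260,::-1]; c=cv2.convertScaleAbs(c,alpha=1.2); o=cv2.imread('pics/scene0.png')[185:245,180:260]
cv2.imwrite('pics/st.png',cv2.resize(np.hstack([o,c]),None,fx=5,fy=5,interpolation=cv2.INTER_CUBIC))
E
```

```text
[(0.46, [204.0, 206.6])] [[204.7772777  211.77563502]
 [203.68866055 201.24075297]]
```

View pics/st.png

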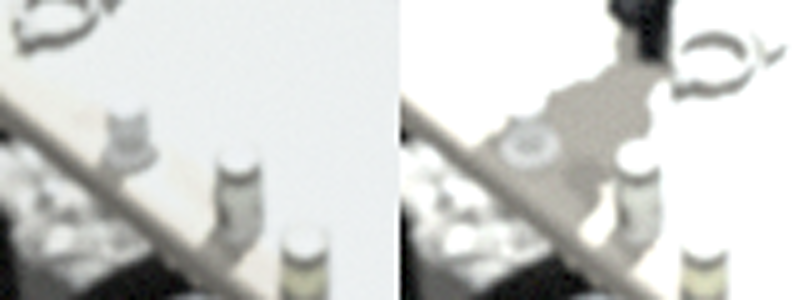

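The stopper is fine: the base is in place and the neck is just overexposed. One more short push on leg 1.

```bash
python3 -m creep '[[0.5,0,0,0],[0.8,0,0,0],[0.8,0,0,0],[0.5,0,0,0],[0.2,0,0,0],[-0.8,0,0,0],[-1.5,0,0,0]]'
python3 - <<'E'
from see import *
see(['flange_clamp','clamp_lug','clamp_nut'],'d')
print([ (r['p'],ray('scene',r['position'],.0065)) for r in regions_of('scene','flange_clamp')[:1]])
go(0.47,0.045)
E
```

```text
t: 10.38
tcp_pos: [0.4891, 0.0804, 0.0233]
ee_rot: [0.623, -0.623, 0.334, -0.334]
wrist_force: [-0.3, -0.1, 0.5]
gripper_width: 0.0002
top flange_clamp [(0.43, [0.518, 0.034]), (0.25, [0.386, -0.001])]
top clamp_lug [(0.54, [0.496, 0.034]), (0.36, [0.559, 0.015])]
top clamp_nut [(0.51, [0.562, 0.017]), (0.22, [0.498, 0.022])]
scene flange_clamp [(0.62, [0.476, 0.028]), (0.53, [0.519, 0.018])]
scene clamp_lug [(0.76, [0.492, 0.032]), (0.27, [0.404, 0.377])]
scene clamp_nut [(0.71, [0.568, 0.013])]
[(0.72, array([0.5408401 , 0.03101943, 0.0065    ]))]
t 10.82 tcp [0.4897 0.0795 0.0233] need tool cm [ 1.78  0.   -3.55] tool x yaw -56.3 F [ 0.6 -0.3 -0.1]
```

View pics/d_scene.png

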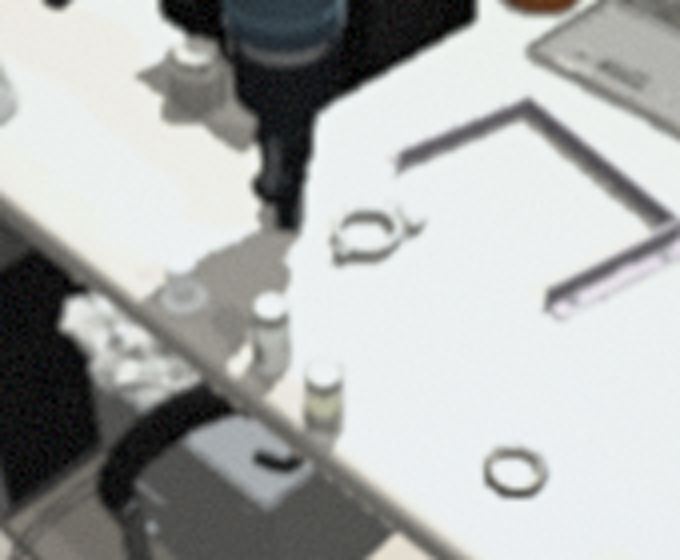

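View pics/d_top.png

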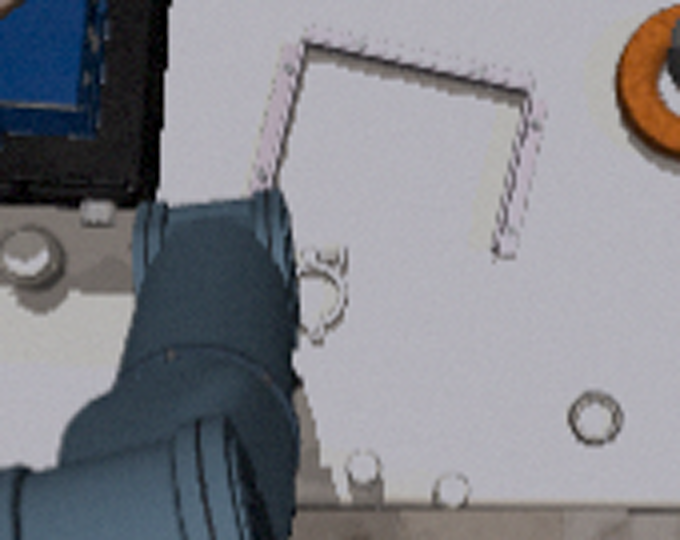

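The clamp is at about (0.526,0.035) with its lug toward the robot. I'll turn to a heading of -25° and push from behind.

```bash
python3 -m creep '[[0,0,0,-10.4],[0,0,0,-10.4],[0,0,0,-10.4],[-0.3,0,-1.1,0],[0,0,-1.1,0],[0,0,0,0]]'
python3 - <<'E'
from see import *
go(0.4775,0.061)
E
python3 -m creep '[[0.7,0,0,0],[0.9,0,0,0],[0.8,0,0,0],[0.8,0,0,0],[0.5,0,0,0],[0.2,0,0,0]]'
python3 - <<'E'
from see import *
see(['flange_clamp','clamp_lug','clamp_nut'],'e')
go(0.57,0.03)
E
```

```text
t: 11.58
tcp_pos: [0.4767, 0.0595, 0.0232]
ee_rot: [-0.689, 0.69, -0.155, 0.155]
wrist_force: [-0.5, -0.3, 0.6]
gripper_width: -0.0001
t 11.57 tcp [0.4767 0.0595 0.0232] need tool cm [ 0.01 -0.    0.17] tool x yaw -25.3 F [-0.5 -0.3  0.6]
t: 12.32
tcp_pos: [0.513, 0.0444, 0.0233]
ee_rot: [0.69, -0.69, 0.154, -0.154]
wrist_force: [-1.8, 0.1, -0.4]
gripper_width: -0.0
top flange_clamp []
top clamp_lug []
top clamp_nut []
scene flange_clamp [(0.72, [0.533, 0.01])]
scene clamp_lug [(0.69, [0.517, 0.029])]
scene clamp_nut [(0.45, [0.586, -0.003])]
t 12.72 tcp [0.5126 0.0447 0.0233] need tool cm [ 5.82 -0.    1.1 ] tool x yaw -25.1 F [ 0.1 -0.1  0.4]
```

View pics/e_scene.png

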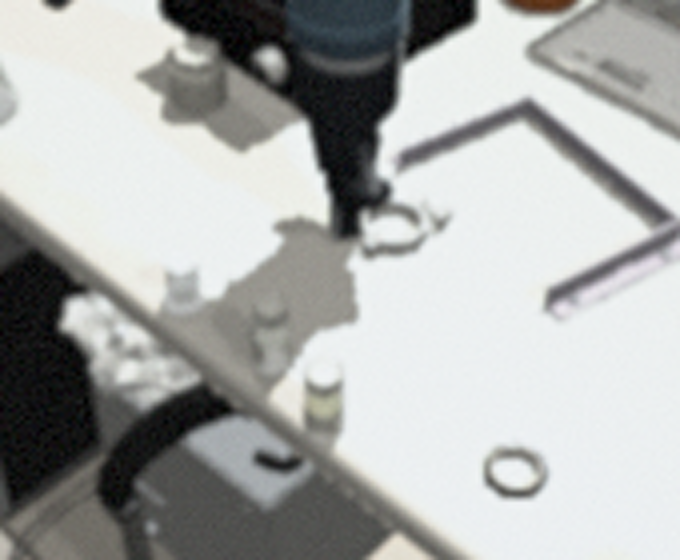

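View pics/e_top.png

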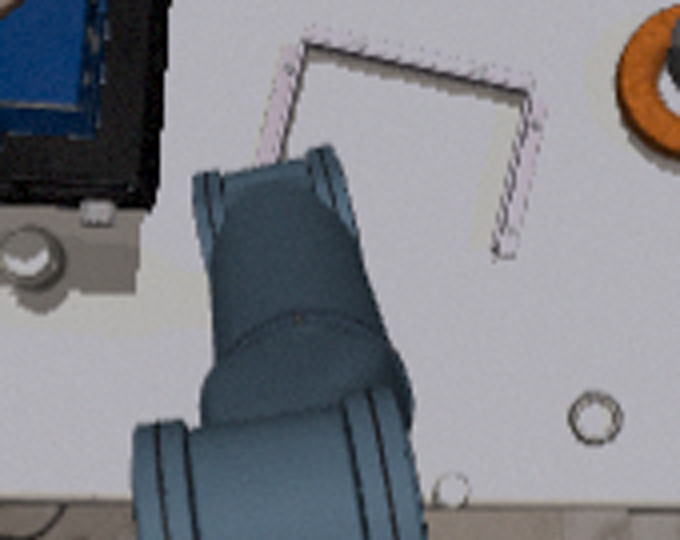

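```bash
cat >> see.py <<'E'
def crop2w(u,v,z=0.0065,cam='scene'):
    x0,y0=dict(top=(170,120),scene=(160,140))[cam]
    return ray(cam,(x0+(u+.5)/4-.5,y0+(v+.5)/4-.5),z)[:2].round(4)
def floc(p):
    a=np.radians(-12.5);d=np.array(p)-[0.641,-0.036]
    return np.array([d[0]*np.cos(a)+d[1]*np.sin(a),-d[0]*np.sin(a)+d[1]*np.cos(a)]).round(4)
E
python3 - <<'E'
from see import *
for n,u,v in [('ring',395,230),('lug',366,248),('nut',447,215)]:
    p=crop2w(u,v); print(n,p,floc(p))
E
```

```text
ring [0.5395 0.0175] [-0.1107  0.0303]
lug [0.5099 0.0193] [-0.14    0.0256]
nut [0.58   0.0007] [-0.0675  0.0226]
```

```bash
python3 -m creep '[[-1.4,0,0,0],[-1.4,0,0,0],[0,0,-0.5,-10],[0,0,-1.2,-2.5],[0,0,-1.2,0],[0,0,0,0]]'
python3 - <<'E'
from see import *
see(['flange_clamp','clamp_lug','clamp_nut'],'f',('scene',))
go(0.488,0.0265);print(floc(tool()[1][:2]))
E
```

```text
t: 13.48
tcp_pos: [0.4788, 0.0277, 0.0233]
ee_rot: [-0.703, 0.703, -0.079, 0.078]
wrist_force: [-0.0, -0.3, -0.1]
gripper_width: -0.0
scene flange_clamp [(0.61, [0.384, 0.088]), (0.5, [0.539, 0.014])]
scene clamp_lug [(0.58, [0.514, 0.027])]
scene clamp_nut [(0.5, [0.574, 0.004]), (0.44, [0.513, 0.031])]
t 13.68 tcp [0.4796 0.0293 0.0233] need tool cm [ 0.88  0.   -0.09] tool x yaw -12.6 F [ 0.4 -0.4  1.1]
[-0.1717  0.0288]
```

View pics/f_scene.png

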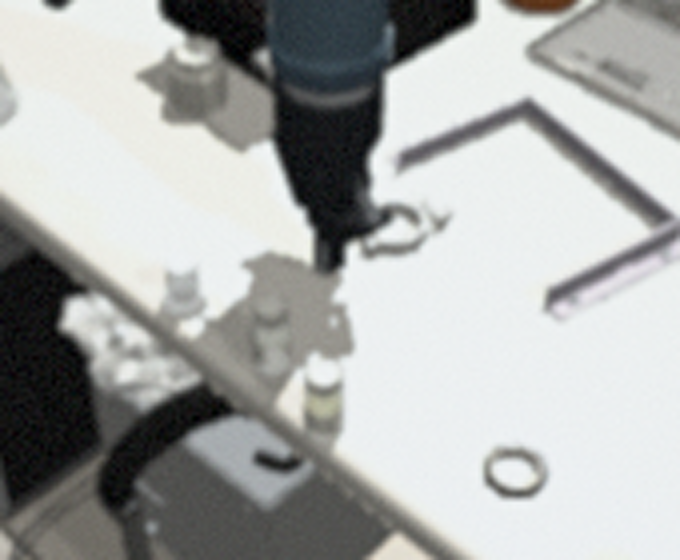

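```bash
python3 -m creep '[[0.8,0,0,0],[0.9,0,0,0],[0.8,0,0,0],[0.8,0,0,0],[0.8,0,0,0],[0.8,0,0,0],[0.5,0,0,0],[0.2,0,0,0]]'
python3 - <<'E'
from see import *
see(['flange_clamp','clamp_lug','clamp_nut'],'g',('scene',))
print(floc(tool()[1][:2]))
E
```

```text
t: 14.68
tcp_pos: [0.5345, 0.0164, 0.0233]
ee_rot: [0.703, -0.703, 0.078, -0.078]
wrist_force: [-0.2, -0.8, 0.8]
gripper_width: -0.0003
scene flange_clamp [(0.5, [0.569, 0.006])]
scene clamp_lug [(0.46, [0.544, 0.01])]
scene clamp_nut [(0.72, [0.388, -0.015]), (0.53, [0.614, 0.004])]
[-0.1158  0.0281]
```

View pics/g_scene.png

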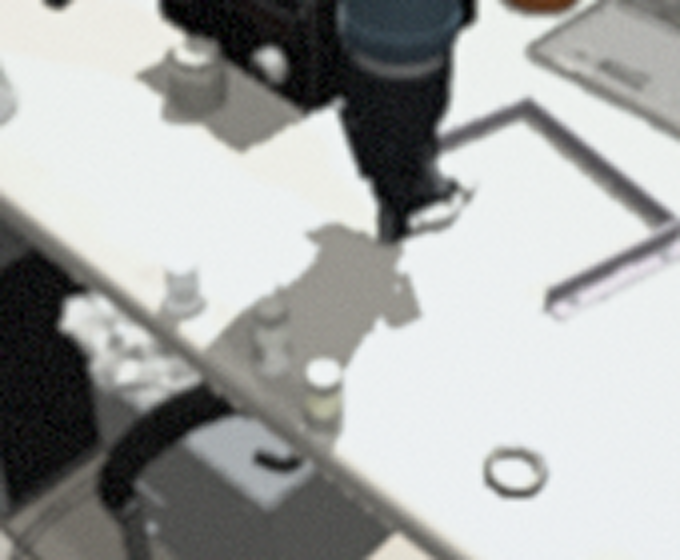

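```bash
python3 - <<'E'
from see import *
for n,u,v in [('ring',440,210),('nut',468,188)]:
    p=crop2w(u,v); print(n,p,floc(p))
im=cv2.imread('pics/g_scene.png')[140:260,360:500];cv2.imwrite('pics/g_z.png',cv2.resize(im,None,fx=5,fy=5,interpolation=cv2.INTER_CUBIC))
E
```

```text
ring [0.5805 0.0084] [-0.0687  0.0303]
nut [0.6153 0.01  ] [-0.035   0.0393]
```

View pics/g_z.png

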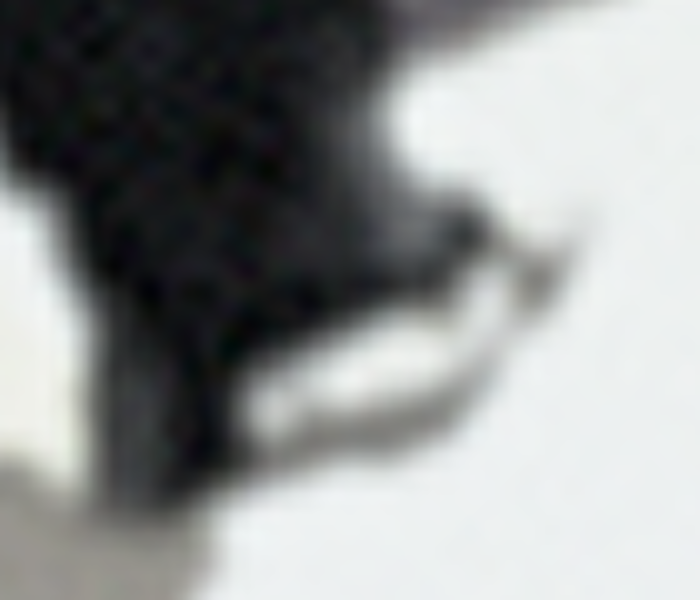

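The clamp has turned a little counter-clockwise. I'll back off, shift left, turn slightly clockwise and push on the ring's shoulder.

```bash
python3 -m creep '[[-1.4,0,0,0],[0,0,1.2,0],[0,0,1.2,5],[0,0,0,6],[0,0,0,0]]'
python3 - <<'E'
from see import *
see(['flange_clamp','clamp_lug','clamp_nut'],'h',('scene',))
print(floc(tool()[1][:2]))
im=cv2.imread('pics/h_scene.png')[140:300,340:540];cv2.imwrite('pics/h_z.png',cv2.resize(im,None,fx=3.5,fy=3.5,interpolation=cv2.INTER_CUBIC))
E
```

```text
t: 15.5
tcp_pos: [0.5258, 0.0441, 0.0234]
ee_rot: [0.692, -0.692, 0.144, -0.144]
wrist_force: [-0.0, -0.1, 0.4]
gripper_width: -0.0
scene flange_clamp [(0.62, [0.398, -0.369]), (0.49, [0.569, 0.004])]
scene clamp_lug [(0.62, [0.544, 0.021]), (0.36, [0.39, -0.369])]
scene clamp_nut [(0.67, [0.614, 0.005])]
[-0.1296  0.0522]
```

View pics/h_z.png

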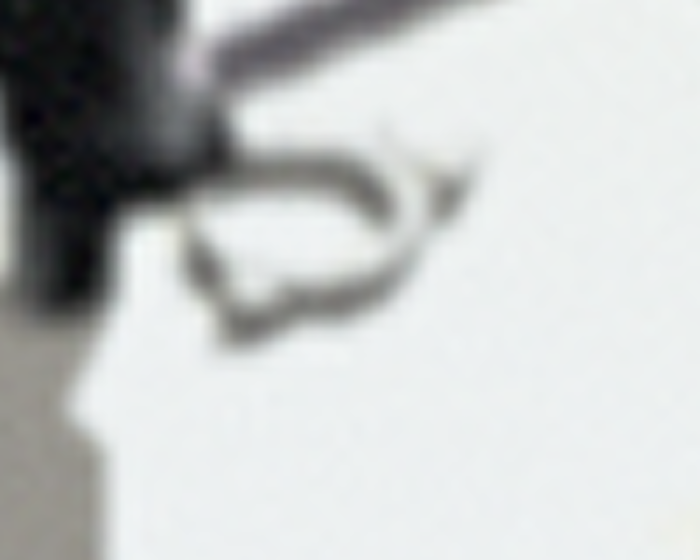

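```bash
python3 - <<'E'
from see import *
for n,u,v,z in [('ring',427.5,206,.0065),('lug',405,236,.003),('nut',471,194,.008)]:
    p=crop2w(u,v,z); print(n,p,floc(p))
E
```

```text
ring [0.5772 0.0183] [-0.074   0.0392]
lug [0.5428 0.0101] [-0.1059  0.0238]
nut [0.6101 0.0026] [-0.0385  0.031 ]
```

```bash
python3 -m creep '[[0.8,0,0,0],[0.9,0,0,0],[0.8,0,0,0],[0.8,0,0,0],[0.8,0,0,0],[0.8,0,0,0],[0.6,0,0,0],[0.3,0,0,0]]'
python3 - <<'E'
from see import *
see(['clamp_nut'],'i',('scene',))
print(floc(tool()[1][:2]))
im=cv2.imread('pics/i_scene.png')[90:290,340:590];cv2.imwrite('pics/i_z.png',cv2.resize(im,None,fx=3,fy=3,interpolation=cv2.INTER_CUBIC))
E
```

```text
t: 16.7
tcp_pos: [0.5793, 0.0195, 0.0233]
ee_rot: [-0.692, 0.692, -0.145, 0.145]
wrist_force: [-0.9, -0.5, -0.6]
gripper_width: -0.0
scene clamp_nut [(0.39, [0.655, 0.004])]
[-0.0723  0.0408]
```

View pics/i_z.png

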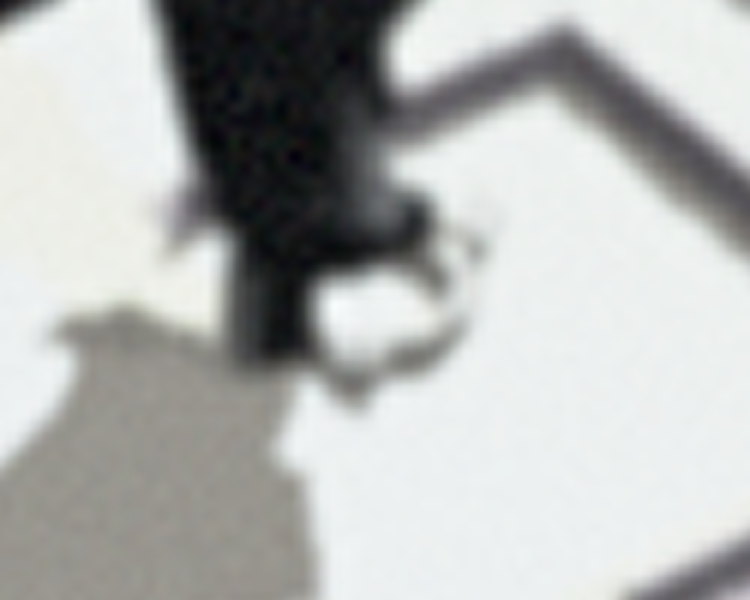

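```bash
python3 - <<'E'
from see import *
for n,u,v,z in [('ring',468.3,195,.0065),('lug',458,223,.003)]:
    p=crop2w(u,v,z); print(n,p,floc(p))
E
python3 -m creep '[[0.6,0,0,0],[0.8,0,0,0],[0.8,0,0,0],[0.8,0,0,0],[0.7,0,0,0],[0.4,0,0,0],[0.1,0,0,0]]'
python3 - <<'E'
from see import *
see(['clamp_nut'],'j',('scene',))
print(floc(tool()[1][:2]))
im=cv2.imread('pics/j_scene.png')[90:290,340:590];cv2.imwrite('pics/j_z.png',cv2.resize(im,None,fx=3,fy=3,interpolation=cv2.INTER_CUBIC))
E
```

```text
ring [0.6091 0.0043] [-0.0399  0.0324]
lug [ 0.5821 -0.0088] [-0.0634  0.0138]
t: 17.68
tcp_pos: [0.6176, 0.0027, 0.0233]
ee_rot: [-0.692, 0.692, -0.145, 0.145]
wrist_force: [-0.6, -0.4, 0.5]
gripper_width: -0.0
scene clamp_nut [(0.39, [0.692, 0.03])]
[-0.0315  0.0328]
```

View pics/j_z.png

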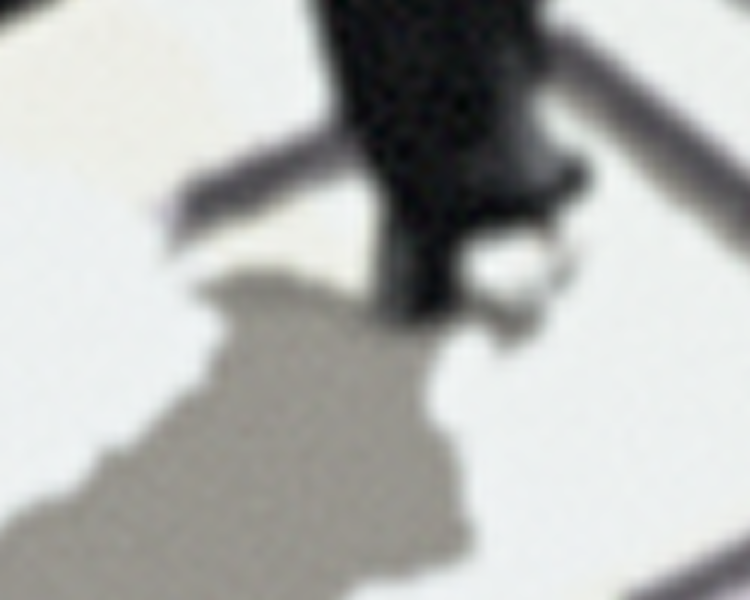

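The clamp appears to be well inside the bay. I'll lift off and move to the ring.

```bash
python3 -m creep '[[-0.8,0,0,0],[0,-3,0,0],[0,-5,0,0],[0,-4,0,0],[0,0,0,0]]'
python3 - <<'E'
from see import *
go(0.4066,-0.243)
E
```

```text
t: 18.4
tcp_pos: [0.6119, 0.0066, 0.1468]
ee_rot: [0.693, -0.692, 0.142, -0.147]
wrist_force: [0.2, 0.2, 0.1]
gripper_width: 0.0004
t 18.4 tcp [0.6119 0.0066 0.1468] need tool cm [ -8.82  -0.14 -31.09] tool x yaw -23.6 F [0.2 0.2 0.1]
```

```bash
python3 -m creep '[[-1.5,0,-5.2,0],[-1.5,0,-5.2,0],[-1.5,0,-5.2,0],[-1.5,0,-5.2,0],[-1.5,0,-5.2,0],[-1.3,0,-5.1,0],[0,0,0,0]]'
python3 - <<'E'
from see import *
see(['flange_clamp','clamp_lug','clamp_nut','centring_ring'],'k',('top','scene','wrist'))
go(0.4066,-0.243,0.0228)
E
```

```text
t: 19.27
tcp_pos: [0.4008, -0.2465, 0.1424]
ee_rot: [-0.691, 0.692, -0.148, 0.146]
wrist_force: [0.7, 0.5, 0.4]
gripper_width: 0.0
top flange_clamp [(0.66, [0.652, 0.006]), (0.34, [0.685, 0.026])]
top clamp_lug [(0.45, [0.641, -0.021])]
top clamp_nut [(0.45, [0.692, 0.024])]
top centring_ring [(0.44, [0.431, -0.2])]
scene flange_clamp [(0.55, [0.648, -0.006])]
scene clamp_lug [(0.67, [0.637, -0.021])]
scene clamp_nut [(0.74, [0.692, 0.032])]
scene centring_ring [(0.63, [0.419, -0.193])]
wrist flange_clamp []
wrist clamp_lug []
wrist clamp_nut []
wrist centring_ring [(0.94, [0.428, -0.191])]
t 20.02 tcp [ 0.4049 -0.2436  0.1433] need tool cm [ 0.13 12.05  0.12] tool x yaw -23.6 F [ 0.6 -0.3 -0.2]
```

View pics/k_top.png

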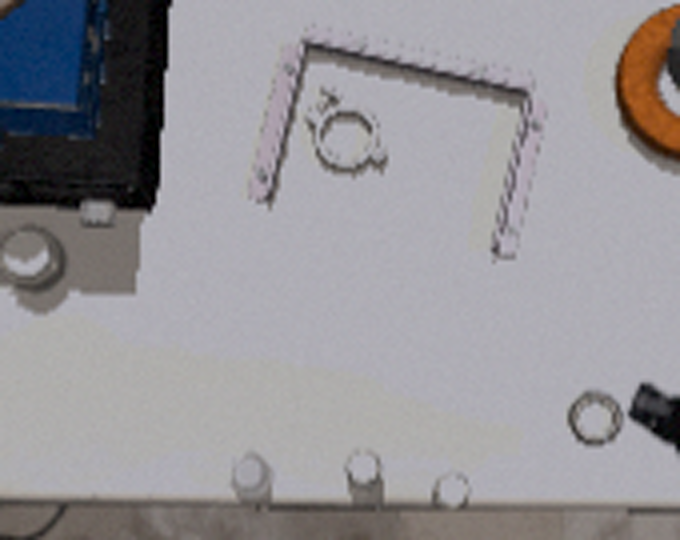

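View pics/k_scene.png

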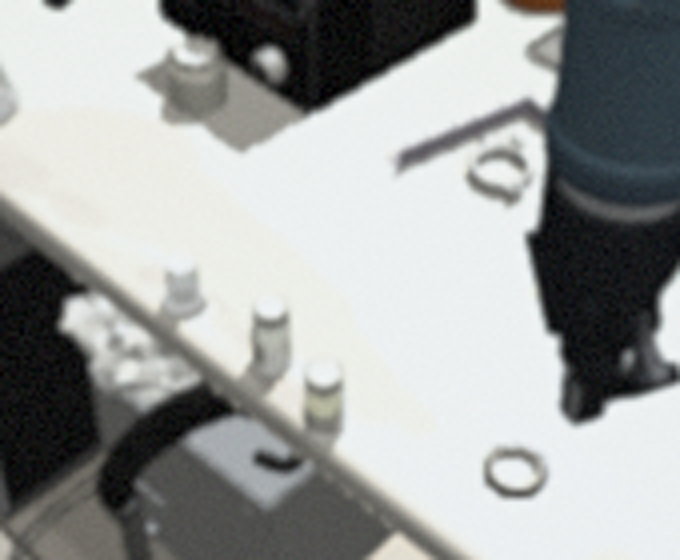

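View pics/k_wrist.png

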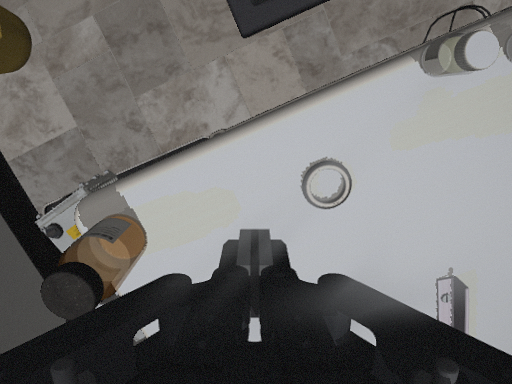

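The clamp lies inside the bay and all the bystanders are standing. The ring is at (0.428,-0.191), exactly on the push line. I'll descend and sweep along +z.

```bash
python3 -m creep '[[0.1,5,0,0],[0,4,0,0],[0,2.2,0,0],[0,0.85,0,0],[0,0,0,0]]'; python3 -m creep '[[0,0,0.9,0],[0,0,0.9,0],[0,0,0.9,0],[0,0,0.8,0],[0,0,0.8,0],[0,0,0.8,0],[0,0,0.6,0],[0,0,0.2,0]]'
python3 - <<'E'
from see import *
see(['centring_ring'],'l',('top','scene'))
go(0.48,-0.12)
E
```

```text
t: 20.65
tcp_pos: [0.4058, -0.2441, 0.0228]
ee_rot: [0.692, -0.692, 0.145, -0.145]
wrist_force: [0.7, -0.8, 0.6]
gripper_width: -0.0002
t: 21.65
tcp_pos: [0.4296, -0.1895, 0.0228]
ee_rot: [0.692, -0.692, 0.144, -0.144]
wrist_force: [0.0, 0.0, 0.3]
gripper_width: -0.0001
top centring_ring [(0.59, [0.426, -0.179])]
scene centring_ring [(0.62, [0.432, -0.172]), (0.32, [0.394, -0.007])]
t 21.85 tcp [ 0.4293 -0.1902  0.0228] need tool cm [ 1.83 -0.    8.47] tool x yaw -23.6 F [ 1.2  1.  -0.6]
```

View pics/l_top.png

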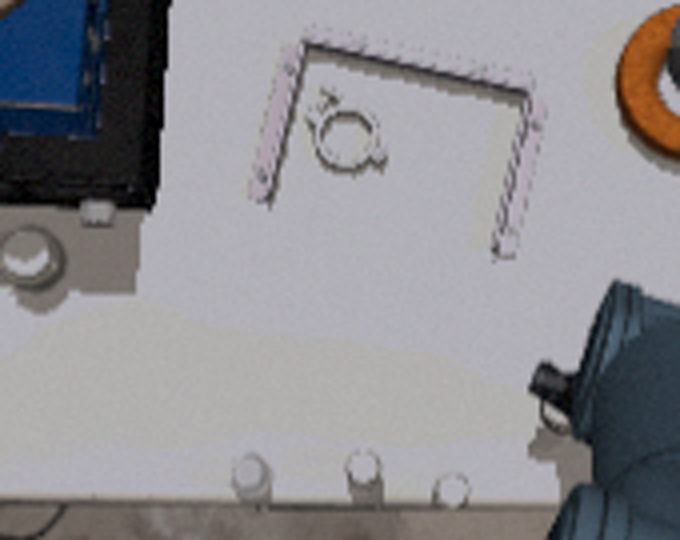

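View pics/l_scene.png

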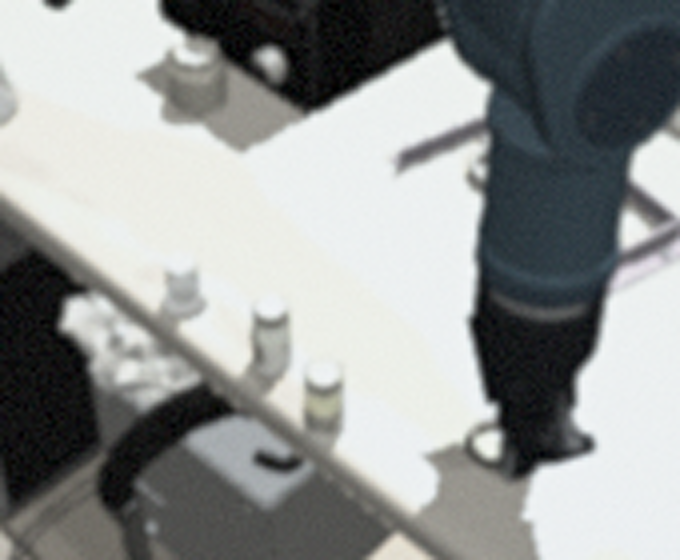

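```bash
python3 - <<'E'
from see import *
print(crop2w(498,446,.005), crop2w(467,443,.005),crop2w(566,413,.005,'top'),crop2w(540,412,.005,'top'),crop2w(595,418,.005,'top'))
im=optics.camera('scene')[235:270,262:320,::-1];cv2.imwrite('pics/l_z.png',cv2.resize(im,None,fx=12,fy=12,interpolation=cv2.INTER_CUBIC))
E
```

```text
[ 0.4357 -0.1706] [ 0.4235 -0.1545] [ 0.4341 -0.166 ] [ 0.4347 -0.1456] [ 0.4304 -0.1887]
```

View pics/l_z.png

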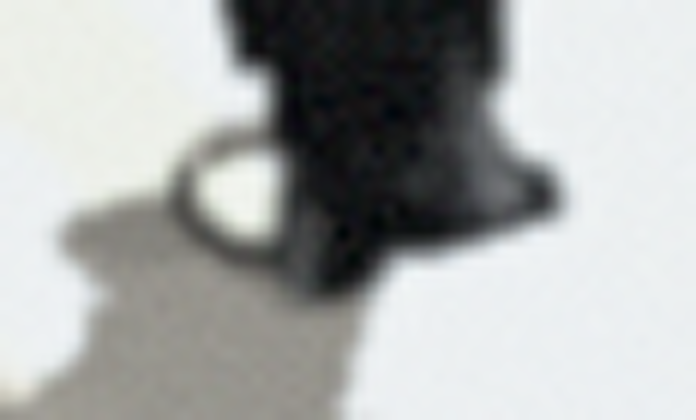

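```bash
python3 -m creep '[[0,0,-0.9,0],[-1.1,0,0,0],[0,0,0,10],[0,0,0.8,0],[0,0,0.8,0],[0,0,0.8,0],[0,0,0.8,0],[0,0,0.8,0]]';python3 -m creep '[[0,0,0.8,0],[0,0,0.6,0],[0,0,0.2,0]]'
python3 - <<'E'
from see import *
see(['centring_ring'],'m',('top','scene'))
go(0.48,-0.12)
E
```

```text
t: 22.9
tcp_pos: [0.4382, -0.16, 0.0228]
ee_rot: [0.677, -0.677, 0.204, -0.204]
wrist_force: [-0.5, -0.2, 0.8]
gripper_width: -0.0002
t: 23.28
tcp_pos: [0.447, -0.1468, 0.0228]
ee_rot: [0.677, -0.677, 0.204, -0.204]
wrist_force: [0.0, -0.0, 1.0]
gripper_width: 0.0002
top centring_ring []
scene centring_ring [(0.35, [0.462, -0.139])]
t 23.48 tcp [ 0.4466 -0.1474  0.0228] need tool cm [ 1.27 -0.    4.13] tool x yaw -33.6 F [ 0.2  0.7 -0.1]
```

View pics/m_top.png

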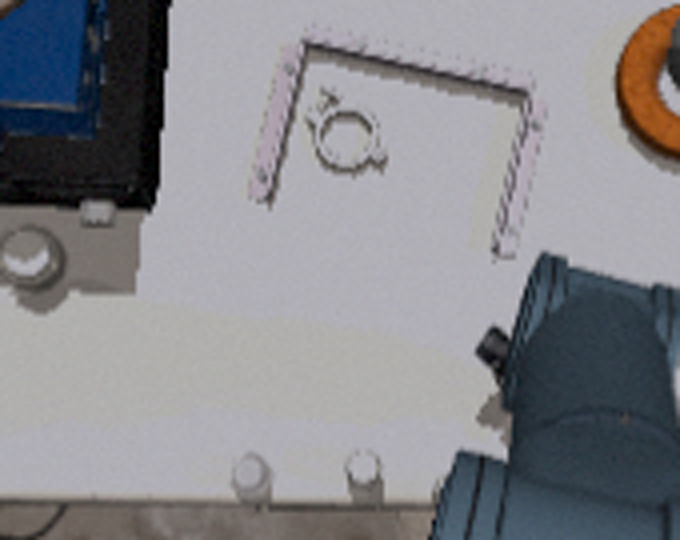

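View pics/m_scene.png

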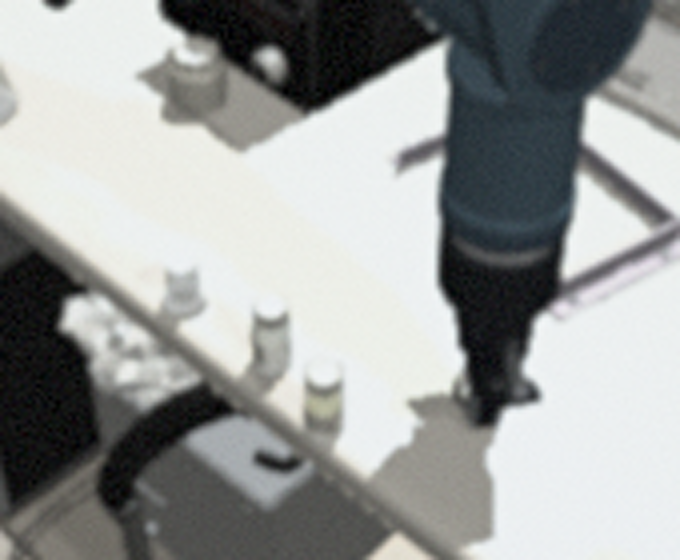

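```bash
python3 -m creep '[[0,0,0.6,0],[0,0,0.8,0],[0,0,0.8,0],[0,0,0.8,0],[0,0,0.6,0],[0,0,0.3,0]]'
python3 - <<'E'
from see import *
print(crop2w(486,393,.005))
see(['centring_ring'],'n',('scene',))
go(0.48,-0.12)
im=cv2.imread('pics/n_scene.png')[260:460,340:590];cv2.imwrite('pics/n_z.png',cv2.resize(im,None,fx=3,fy=3,interpolation=cv2.INTER_CUBIC))
E
```

```text
t: 24.22
tcp_pos: [0.4686, -0.1142, 0.0228]
ee_rot: [0.677, -0.677, 0.204, -0.204]
wrist_force: [-0.7, 0.1, 0.7]
gripper_width: -0.0001
[ 0.465  -0.1356]
scene centring_ring [(0.57, [0.483, -0.107])]
t 24.32 tcp [ 0.4685 -0.1144  0.0228] need tool cm [1.27 0.   0.17] tool x yaw -33.6 F [-0.2 -0.2 -0.1]
```

View pics/n_z.png

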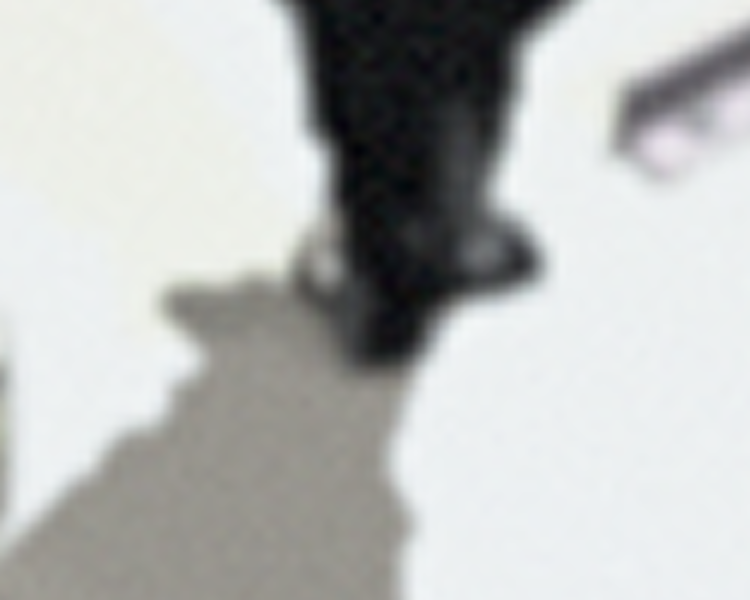

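```bash
python3 -m creep '[[0,0,-1,0],[-1.5,0,-1.5,0],[-2,0,-1,0],[0,0,0,0]]'
python3 - <<'E'
from see import *
see(['centring_ring'],'o',('scene','top','wrist'))
go(0.48,-0.12)
im=cv2.imread('pics/o_scene.png')[260:460,340:590];cv2.imwrite('pics/o_z.png',cv2.resize(im,None,fx=3,fy=3,interpolation=cv2.INTER_CUBIC))
E
```

```text
t: 24.82
tcp_pos: [0.4174, -0.1253, 0.0227]
ee_rot: [-0.676, 0.677, -0.206, 0.204]
wrist_force: [-0.0, -0.0, 0.3]
gripper_width: 0.0001
scene centring_ring [(0.4, [0.487, -0.104])]
top centring_ring [(0.53, [0.494, -0.098])]
wrist centring_ring []
t 25.12 tcp [ 0.4207 -0.1246  0.0229] need tool cm [4.68 0.01 3.67] tool x yaw -33.6 F [ 0.3 -0.2 -0.6]
```

View pics/o_z.png

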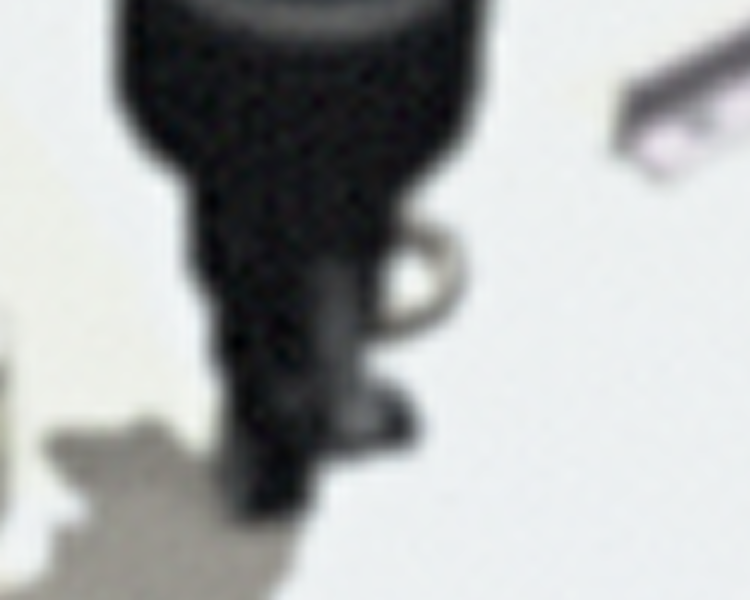

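View pics/o_top.png

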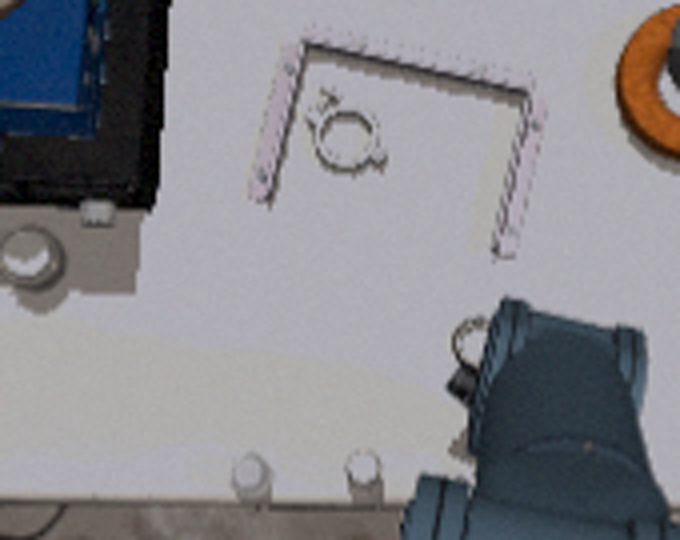

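```bash
python3 - <<'E'
from see import *
for p in (crop2w(464.5,349,.005),crop2w(478,343,.005,'top')): print(p,floc(p))
E
```

```text
[ 0.4853 -0.0989] [-0.1384 -0.0951]
[ 0.4885 -0.0968] [-0.1357 -0.0924]
```

```bash
python3 -m creep '[[2,0,0,0],[2.05,0,0,0],[0,0,1,-2],[0,0,1,0],[0,0,1,0],[0,0,0.8,0],[0,0,0.8,0],[0,0,0.8,0]]';python3 -m creep '[[0,0,0.8,0],[0,0,0.8,0],[0,0,0.5,0],[0,0,0.2,0]]'
python3 - <<'E'
from see import *
see(['centring_ring'],'p',('scene','top'))
go(0.48,-0.12)
im=cv2.imread('pics/p_scene.png')[160:360,340:590];cv2.imwrite('pics/p_z.png',cv2.resize(im,None,fx=3,fy=3,interpolation=cv2.INTER_CUBIC))
E
```

```text
t: 26.12
tcp_pos: [0.4823, -0.1006, 0.0228]
ee_rot: [-0.68, 0.68, -0.193, 0.193]
wrist_force: [0.6, -0.1, -0.6]
gripper_width: -0.0003
t: 26.62
tcp_pos: [0.4943, -0.0812, 0.0228]
ee_rot: [-0.68, 0.68, -0.193, 0.193]
wrist_force: [-0.3, -0.7, 0.1]
gripper_width: -0.0003
scene centring_ring [(0.42, [0.506, -0.068])]
top centring_ring []
t 26.82 tcp [ 0.4941 -0.0818  0.0228] need tool cm [ 0.81  0.   -3.99] tool x yaw -31.6 F [-0.8 -0.3  0.3]
```

View pics/p_z.png

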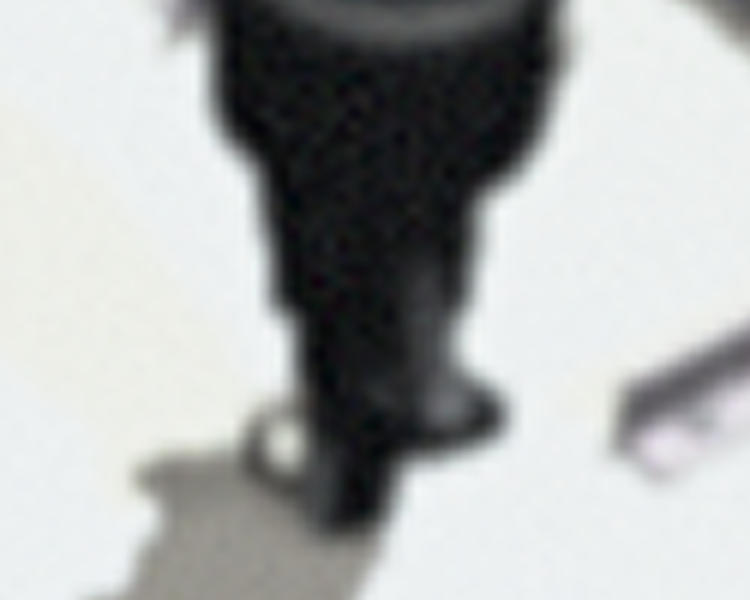

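View pics/p_top.png

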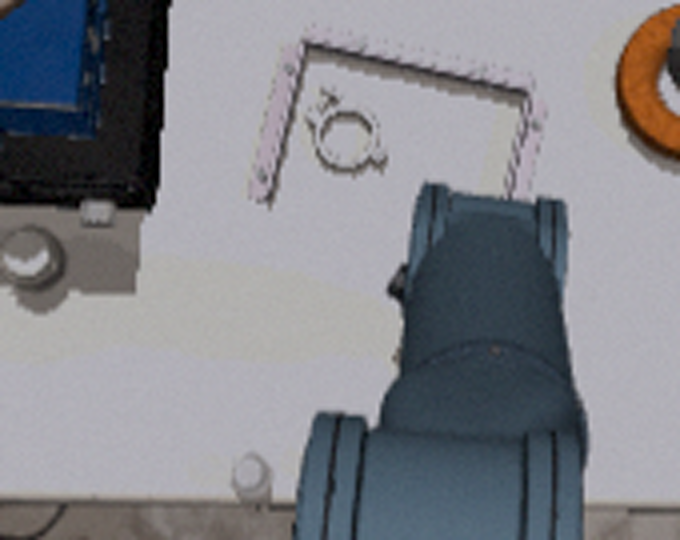

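```bash
python3 -m creep '[[0,0,-1.5,0],[-1.5,0,0,0],[-1.5,0,0,-9.5],[0,0,0,-9.5],[-0.1,0,1.4,0],[0,0,1.4,0],[0,0,0,0]]'
python3 - <<'E'
from see import *
print(crop2w(451,310,.005),floc(crop2w(451,310,.005)))
see(['centring_ring'],'q',('scene',))
go(0.4653,-0.0504);print(floc(tool()[1][:2]))
im=cv2.imread('pics/q_scene.png')[160:360,340:590];cv2.imwrite('pics/q_z.png',cv2.resize(im,None,fx=3,fy=3,interpolation=cv2.INTER_CUBIC))
E
```

```text
t: 27.7
tcp_pos: [0.4664, -0.0489, 0.0228]
ee_rot: [0.703, -0.703, 0.077, -0.077]
wrist_force: [1.7, -0.8, 0.0]
gripper_width: 0.0002
[ 0.5071 -0.0673] [-0.124  -0.0595]
scene centring_ring [(0.5, [0.518, -0.071])]
t 27.8 tcp [ 0.4659 -0.0507  0.0228] need tool cm [-0.07 -0.    0.01] tool x yaw -12.6 F [-0.  -1.   0.2]
[-0.1677 -0.0522]
```

View pics/q_z.png

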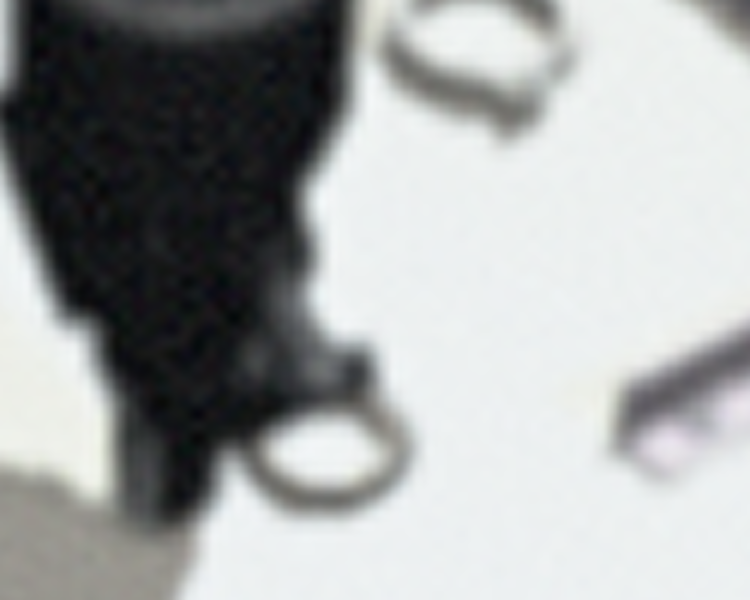

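```bash
python3 -m creep '[[0,0,-0.9,-5],[0.7,0,0,0],[0.8,0,0,0],[0.8,0,0,0],[0.8,0,0,0],[0.8,0,0,0],[0.5,0,0,0],[0.2,0,0,0]]'
python3 - <<'E'
from see import *
see(['centring_ring'],'r',('scene',))
go(0.4653,-0.0504);print(floc(tool()[1][:2]))
im=cv2.imread('pics/r_scene.png')[130:330,340:590];cv2.imwrite('pics/r_z.png',cv2.resize(im,None,fx=3,fy=3,interpolation=cv2.INTER_CUBIC))
E
```

```text
t: 28.8
tcp_pos: [0.5098, -0.0659, 0.0228]
ee_rot: [-0.706, 0.706, -0.047, 0.047]
wrist_force: [-1.0, 0.3, 0.1]
gripper_width: 0.0004
scene centring_ring [(0.56, [0.527, -0.065])]
t 28.9 tcp [ 0.5096 -0.0659  0.0228] need tool cm [-4.6   0.    0.95] tool x yaw -7.6 F [-0.3 -0.5 -0.8]
[-0.1218 -0.0577]
```

View pics/r_z.png

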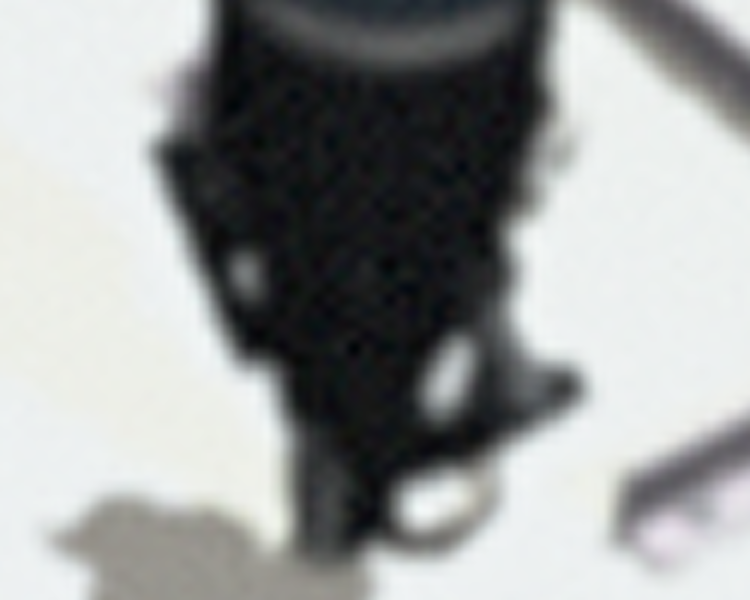

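```bash
python3 - <<'E'
from see import *
print(crop2w(478.3,292.3,.005),floc(crop2w(478.3,292.3,.005)))
E
```

```text
[ 0.5343 -0.0697] [-0.0969 -0.056 ]
```

```bash
python3 -m creep '[[0.6,0,0,0],[0.8,0,0,0],[0.8,0,0,0],[0.8,0,0,0],[0.8,0,0,0],[0.8,0,0,0],[0.5,0,0,0],[0.2,0,0,0]]'
python3 - <<'E'
from see import *
see(['centring_ring'],'s',('scene',))
print(floc(tool()[1][:2]))
im=cv2.imread('pics/s_scene.png')[130:330,400:650];cv2.imwrite('pics/s_z.png',cv2.resize(im,None,fx=3,fy=3,interpolation=cv2.INTER_CUBIC))
E
```

```text
t: 29.9
tcp_pos: [0.5623, -0.073, 0.0228]
ee_rot: [-0.706, 0.706, -0.047, 0.047]
wrist_force: [-0.9, 0.7, 0.7]
gripper_width: -0.0001
scene centring_ring [(0.37, [0.583, -0.08])]
[-0.069  -0.0531]
```

View pics/s_z.png

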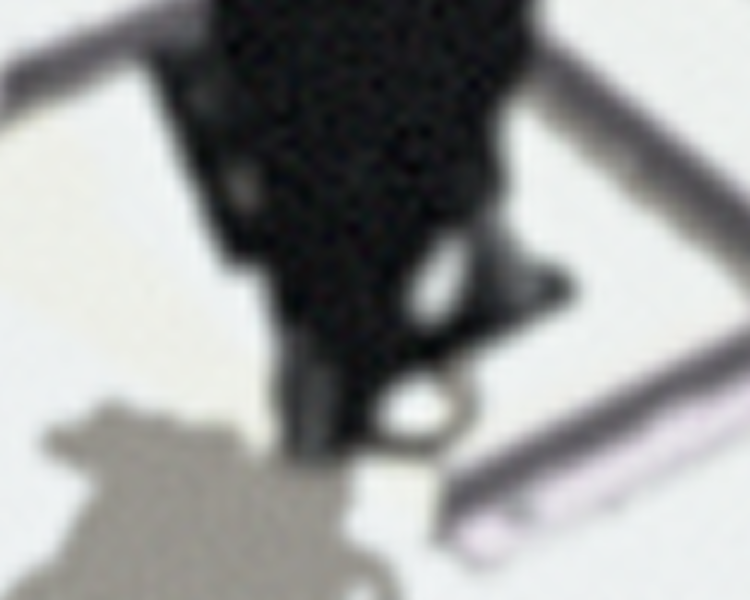

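```bash
python3 -m creep '[[0.6,0,0,0],[0.8,0,0,0],[0.8,0,0,0],[0.8,0,0,0],[0.5,0,0,0],[0.2,0,0,0]]'
python3 - <<'E'
from see import *
print(floc(crop2w(532.7,261.7,.005)))
see(['centring_ring'],'t',('scene',))
print(floc(tool()[1][:2]))
im=cv2.imread('pics/t_scene.png')[130:330,430:680];cv2.imwrite('pics/t_z.png',cv2.resize(im,None,fx=3,fy=3,interpolation=cv2.INTER_CUBIC))
E
```

```text
t: 30.75
tcp_pos: [0.599, -0.0779, 0.0228]
ee_rot: [-0.706, 0.706, -0.047, 0.047]
wrist_force: [-1.0, -0.2, 1.2]
gripper_width: 0.0003
[-0.0436 -0.0524]
scene centring_ring [(0.6, [0.617, -0.084])]
[-0.0321 -0.05  ]
```

View pics/t_z.png

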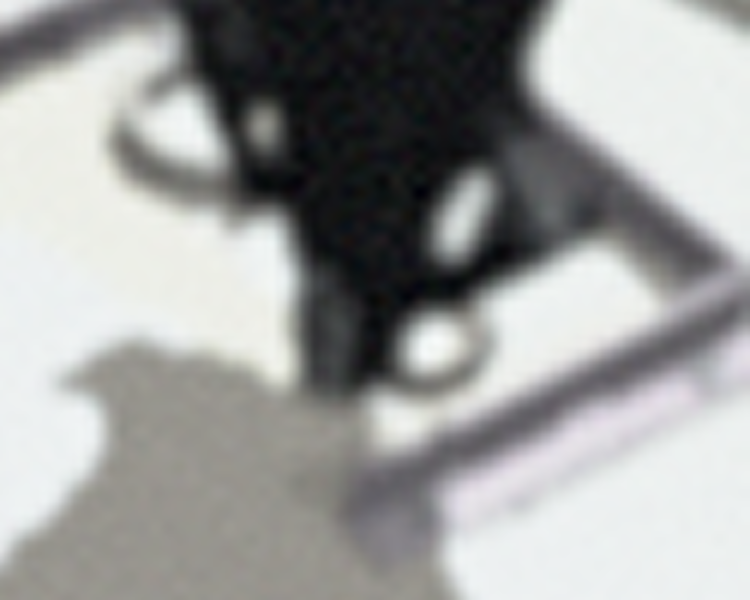

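The ring is in the bay at about local (-0.005,-0.048). Backing off, lifting and checking.

```bash
python3 -m creep '[[-0.8,0,0,0],[0,-3,0,0],[0,-5,0,0],[0,-5,0,0],[0,-3,0,0],[0,0,0,0]]'; python3 -m creep '[[-2,0,-5.5,0],[-2,0,-5.5,0],[-2,0,-5.5,0],[-2,0,-5.5,0],[0,0,0,0],[0,0,0,0]]'
python3 - <<'E'
from see import *
N=['flange_clamp','clamp_lug','clamp_nut','centring_ring','vial_mid','vial_right','stopper','grease_jar','amber_bottle','conical_flask']
see(N,'z',('top','scene'))
im=optics.camera('scene');cv2.imwrite('pics/zf.png',im[:,:,::-1])
im=optics.camera('top');cv2.imwrite('pics/zft.png',im[:,:,::-1])
print(ctrl.get_obs()['t'],tool()[1])
E
```

```text
t: 31.6
tcp_pos: [0.5918, -0.0769, 0.1853]
ee_rot: [-0.705, 0.706, -0.045, 0.049]
wrist_force: [-0.5, 0.2, 0.3]
gripper_width: 0.0001
t: 32.35
tcp_pos: [0.4817, -0.2834, 0.1818]
ee_rot: [0.706, -0.705, 0.048, -0.046]
wrist_force: [-0.1, 0.6, 0.7]
gripper_width: 0.0001
top flange_clamp [(0.68, [0.649, -0.004])]
top clamp_lug [(0.66, [0.637, -0.025])]
top clamp_nut [(0.46, [0.699, 0.034])]
top centring_ring [(0.38, [0.633, -0.085])]
top vial_mid [(0.5, [0.381, -0.005])]
top vial_right [(0.37, [0.356, -0.075])]
top stopper [(0.55, [0.386, 0.089]), (0.41, [0.692, 0.026])]
top grease_jar [(0.71, [0.57, 0.242])]
top amber_bottle [(0.2, [0.64, -0.024])]
top conical_flask [(0.74, [0.416, 0.372])]
scene flange_clamp [(0.61, [0.649, -0.001])]
scene clamp_lug [(0.66, [0.64, -0.02])]
scene clamp_nut [(0.48, [0.693, 0.027])]
scene centring_ring [(0.41, [0.626, -0.083])]
scene vial_mid [(0.53, [0.385, -0.016]), (0.24, [0.383, 0.089])]
scene vial_right [(0.66, [0.37, -0.078]), (0.4, [0.639, -0.019])]
scene stopper [(0.58, [0.387, 0.09]), (0.4, [0.4, -0.37])]
scene grease_jar [(0.82, [0.543, 0.246])]
scene amber_bottle []
scene conical_flask [(0.67, [0.394, 0.37])]
33.55 [ 0.48234527 -0.28423593  0.18278509]
```

View pics/z_top.png

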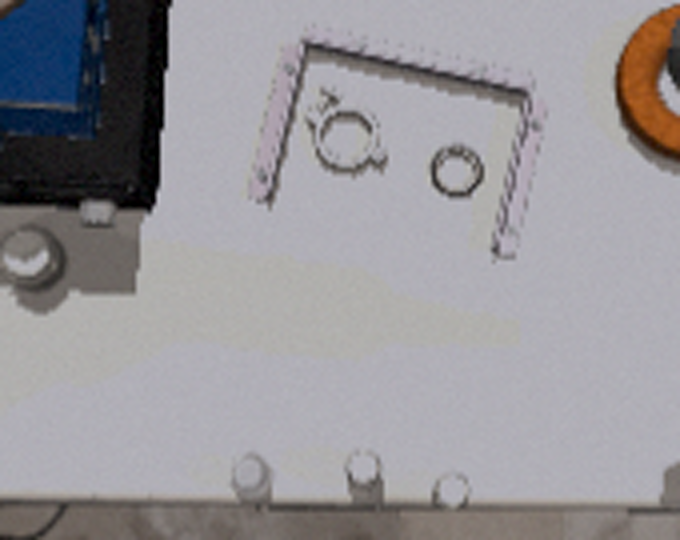

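View pics/zf.png

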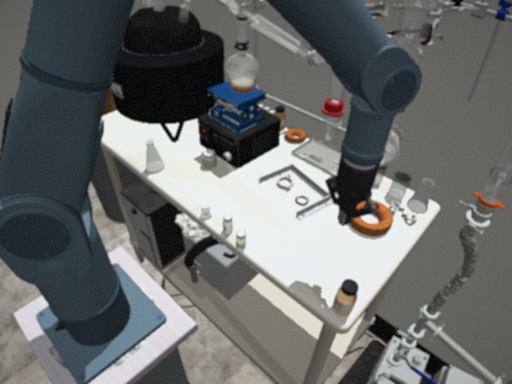

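View pics/zft.png

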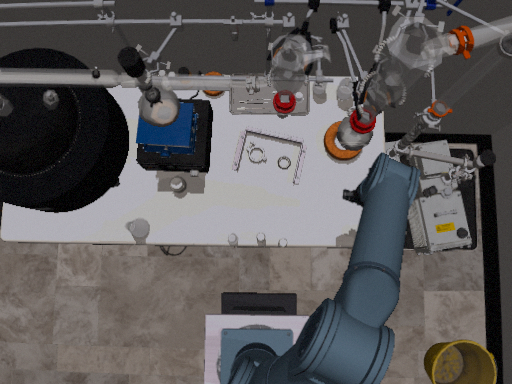

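Both parts lie flat, well inside the bay: the clamp is at (257,155) and the ring at (284,162) in the top view. The bystanders are standing where they were, and the robot is clear of everything. Handing in.

```bash
python3 -c "
from plant import order
print(order.sign_off())"
```

```text
the job is handed in; nothing more can be done
None
```

I swept the flange clamp and then the centring ring into the fence with the closed fingers. Both were pushed along the table in short strokes and never lifted. The job was handed in at about 34 s of the 72 s allowed.

- **Fittings:** the last top and scene pictures show both lying flat and fully inside the bay. The clamp is at about (0.65, 0.00) and the ring at about (0.63, -0.08). The ring's edge is about 35 mm inside the open side and the clamp is farther in.
- **Bystanders:** all six still stand where they were. In the last pictures the bottle detector found nothing usable: nothing in the scene view and a low-confidence false hit on the clamp from above. The arm hides the bottle from above, but it is plainly standing in the scene picture. The other positions repeat to within 1–2 cm of the first readings, which I put down to detector scatter.
- **Stopper:** it looked wrong in one picture midway. A closer look showed it was only in shadow.
- **Forces:** the wrist force stayed below about 2 N in every reading.

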